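# Close the balance's draught shield and tare the cup

## Task

The empty steel cup on the balance is to be tared. With the fingertips alone, push the top door and the left side door of the glass draught shield fully shut, in either order, and only then press the long tare bar on the console right down and let it come up again. Do not touch the cup on the pan, nor disturb the two brass weights and the tweezers on the desk.

Things in the scene. Friction and masses are not known exactly. Their poses are not given: they have to be found in the camera images.
- balance: White balance fixed to the desk; origin at desk level, -x its front (console, towards the robot), +y its left, z up. Base x -160 to 125, y -88 to 88 mm. Console top 44 mm high in front, sloping display up to 62 mm at x -90 to -55. Behind it the glass draught shield, x -50 to 123 mm, top 170 mm high; front pane, rear column and right-hand (-y) door, which is shut, are fixed.
- side_door (a joint): Opening of the left (+y) glass side door in m: 0 = shut against its stop at the front, up to 0.080 = slid back along the balance's +x. Slides along that x axis only, needs 1 to 2 N, stays where it is left. Pane 134 mm long, outer face at y = +92 mm of the balance, 62 to 162 mm above the desk.
- side_handle (a point): Centre of the top of the left side door's handle, moving with it: a mid-grey upright block, 10 mm along x, standing out 22 mm in y from the pane's outer face (this point 11 mm out), 46 mm tall, top 162 mm above the desk. Door shut: at x -37, y +103 mm of the balance. Axes as the balance's.
- top_door (a joint): Opening of the glass top door in m: 0 = shut against its stop at the front, up to 0.080 = slid back along the balance's +x. Slides along that x axis only, needs 1 to 2 N, stays where it is left. Pane 134 mm long, 158 mm wide, upper face 170 mm above the desk.
- top_handle (a point): Centre of the top of the top door's handle, moving with it: a mid-grey raised bar across the pane near its front edge, 10 mm along x, 70 mm along y, 19 mm above the glass, top 189 mm above the desk. Door shut: at x -37, y 0 mm of the balance. Axes as the balance's.
- tare_key (a joint): How far the tare bar is pressed in m: 0 = up, 0.004 = fully down. Sprung: it starts to move at about 1 N, is fully down at about 4.5 N, and comes up by itself.
- tare_top (a point): Centre of the top face of the tare bar, the long white key in the middle of the console, 64 mm wide (y), 18 mm deep (x), top 51 mm above the desk (7 mm above the console), at x -128, y 0 mm of the balance. Pressed straight down. The four small keys beside it are not used.
- cup: Empty steel cup, 68 mm across the rim and 81 mm tall, loose on the balance's pan inside the shield; origin at the centre of its underside, 70 mm above the desk; its rim is 151 mm above the desk.
- weight_100: Brass check weight with a knob, 22 mm across, 30 mm tall, standing on the desk to the left of the balance; origin at the centre of its underside.
- weight_50: Smaller brass check weight, 18 mm across, 24 mm tall, standing on the desk to the left of the balance; origin at the centre of its underside.
- tweezers: Steel tweezers, 124 mm long (its y), 16 mm wide, 9 mm high, lying on the desk near the weights; origin under the middle.

How it is judged:
By the outcome, as a careful person would: the job done as asked, in the order asked, and still so for the second after the job is handed in, with the robot touching nothing.
It also fails if it takes over 51 s, if anything falls off the work surface, if the arm or the gripper's body presses on something with over 40 N, if the wrist force passes 120 N, or if a joint passes its speed limit or range.

## Robot

A 6-joint arm with a two-finger parallel gripper is mounted at the origin on a cart in front of the work surface, level with it; the furniture and walls round the work are solid. World frame = base frame: x ahead of the robot, y to its left, z up, the work surface at z = 0. Lengths are in mm, angles in rad, forces in N, time in s.
With the tool pointing down it reaches from about 375 to 750 mm from the base axis. Payload 9 kg.
Tool frame: the origin (TCP) lies midway between the tips of the shut fingers; the grasp point (between the pads) lies grasp_offset behind it (grasp_offset is the distance from the TCP to the grasp point, in mm); z points along the fingers, y is the line along which they close (so a half turn about z gives the same grasp; the last joint's range is limited). The gripper opens to 85 mm and grips with 20 to 120 N. Pads are 22 mm wide; open, the fingers measure 114 mm over their backs; the gripper's body (76 mm by 85 mm) begins 54 mm behind the grasp point. The pads swing forward as they close: fully open they stand 13 mm farther back than shut.
Start: joints at [1.01, 0.104, 0.097, 1.564, 0, 1.353], TCP at [201.681, 565.121, 231.331] pointing down, gripper open.
Joint ranges: [-2.99, 2.99], [-0.84, 1.86], [-1.1, 1.16], [-1.84, 2.11], [-1.51, 1.56], [-3.14, 3.14]. Speed limits (rad/s): [2.22, 2.22, 2.57, 3.14, 3.14, 3.14].

## Interface

Orientations are given as a unit quaternion [w, x, y, z].
In Python, from cell import observe, get_image, get_calibration, finish_job, grasp_offset gives the robot as it stands.
- The arm moves only by the tool play_rows, never from a script. Its argument "steps" is a list of rows, each a list of 5 numbers: the shift along the tool's x, y, z in cm, then the turn about the tool's z in rad, then the gripper command: -1 is fully open, 1 is shut, values between are in proportion. A call has 1 to 20 rows; each row shifts and turns the commanded pose from where the row before left it, along the tool's axes as they then stand; what a row does not reach is not made up. A row lasts 1/8 s, in which the tool goes at most 62.5 mm and 10.7 degrees, less where a joint would pass 70% of its speed; a pose out of reach is approached as far as the arm can. A call is refused whole if a number of a shift passes 6.25 or a number of a turn 0.188, either way. A call with a gripper value outside its range is refused whole. The fingers move at their own pace and stop on an object; the grip force is fixed at half the most. Time passes only in rows, so rows that do not move let the fingers close. It gives the time, the measured TCP pose, the force, the opening and the grip force at its end, in the units of the state.
- observe(): the state, without advancing time (a new reading comes with each control period).
- get_image(name): name is "scene" or "top" or "wrist"; returns the picture (420x560x3 uint8, red, green, blue); there is no depth.
- get_calibration(name): a dict with "K" (3x3 intrinsics, pixels), "world_from_camera" (4x4, takes a point from camera to world coordinates). Camera axes: x right, y down, z forward; pixel columns grow to the right and rows downward; lengths in mm; the calibration is good to about 2 mm. A picture is of the moment at which its call begins: read the wrist's pose just before it. get_calibration takes no time and is no camera call; for the wrist camera it gives the pose at the moment of the call.
- finish_job(): hands the job in; it is judged then, once.
The state is a dict: "clock": time; "q": joint angles; "dq": joint speeds; "joint_torque": joint torques, N m; "eef_pos": TCP position; "ee_rot": TCP orientation; "ft_force": force on the tool from outside, world axes, zero at the start; "torque": the same for the moment, N m; "gripper_width": opening from 0.0 (shut) to 1.0 (fully open); "finger_force": force on a finger pad.
Only numpy, scipy, OpenCV 4.12 (cv2) and the standard library are available. Lean on these libraries where they do the work, as an engineer would, in place of code of your own. Each camera call takes 0.05 s, during which the arm holds its last target. There are 200 camera calls.

## Working session

There is one attempt and no reset: what is moved stays moved. The work goes in short steps, Python scripts to look and compute and a tool call to move; the robot and the scene stay as the last step left them, time stands still between calls to the robot, and variables do not carry over. Pictures are saved under pics/ and viewed, at most 10 in all, crops included, and the job is handed in when it is done.

Besides the shell and the picture viewer there is one more tool, called after "Emit:" as name(argument=value, ...) on one line, values as JSON. play_rows: Moves the arm, as the interface text tells. Its arguments: {"type":"object","properties":{"steps":{"type":"array"}},"required":["steps"]}

```bash
mkdir -p pics
python3 - <<'E'
from cell import *
import cv2
s=observe();print(s['clock'],s['eef_pos'],s['ee_rot'],grasp_offset)
for n in("scene","top"):
    cv2.imwrite(f"pics/{n}0.png",cv2.resize(get_image(n)[:,:,::-1],(800,600)))
    c=get_calibration(n);print(n,c["K"],c["world_from_camera"])
E
```

```text
0.0 [201.48086676 564.81985141 230.53380889] [-2.34675682e-04  1.70539068e-01  9.85350707e-01 -5.96140723e-04] 18.700000000000003
scene [[478.87759057   0.         274.41100195]
 [  0.         478.87759057 207.47946925]
 [  0.           0.           1.        ]] [[ 6.54131740e-01 -5.04317043e-01  5.63716228e-01 -1.48638012e+01]
 [-7.56152303e-01 -4.54322059e-01  4.70983185e-01 -6.37182643e+01]
 [ 1.85838703e-02 -7.34340375e-01 -6.78526973e-01  7.06835179e+02]
 [ 0.00000000e+00  0.00000000e+00  0.00000000e+00  1.00000000e+00]]
top [[485.6746514    0.         277.8699949 ]
 [  0.         485.6746514  201.76156455]
 [  0.           0.           1.        ]] [[ 3.76196111e-01 -7.12691208e-01  5.92070712e-01 -3.49761091e+01]
 [-9.26373017e-01 -2.77182921e-01  2.54956195e-01  1.12456556e+02]
 [-1.75931498e-02 -6.44391861e-01 -7.64493042e-01  7.82839352e+02]
 [ 0.00000000e+00  0.00000000e+00  0.00000000e+00  1.00000000e+00]]
```

View pics/top0.png

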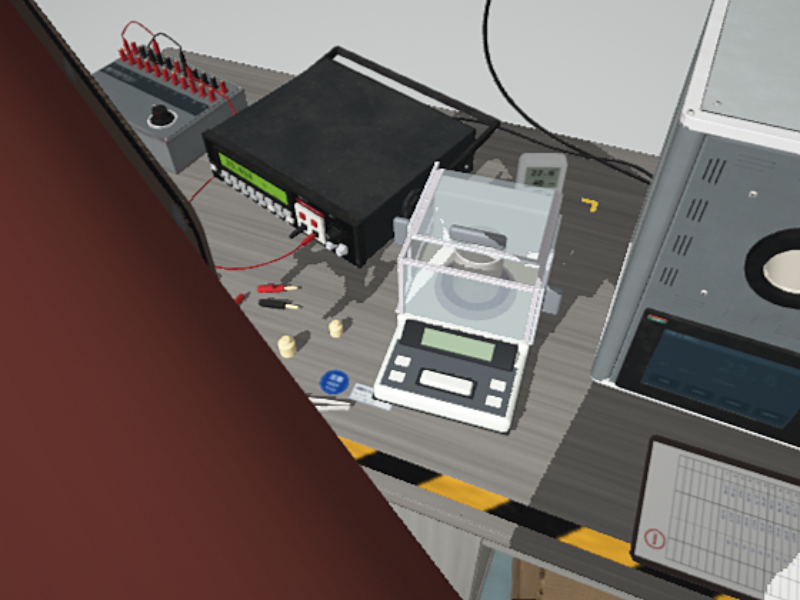

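View pics/scene0.png

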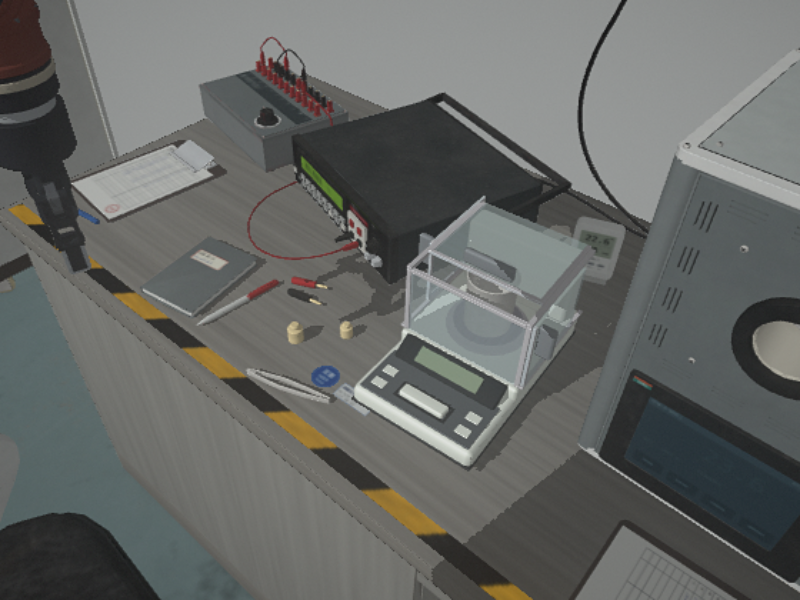

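Run:
```python
import cv2
from cell import *
for n,(x,y,w,h) in dict(top=(245,100,200,205),scene=(240,130,200,200)).items():
    im=get_image(n)[:,:,::-1][y:y+h,x:x+w]
    im=cv2.convertScaleAbs(im,alpha=1.1)
    cv2.imwrite(f"pics/{n}c.png",cv2.resize(im,None,fx=2.9,fy=2.9,interpolation=cv2.INTER_CUBIC))
```

```text
(no output)
```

View pics/topc.png

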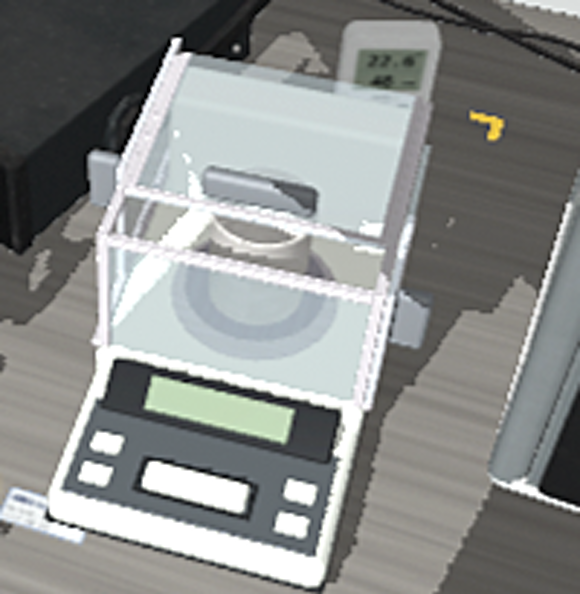

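View pics/scenec.png

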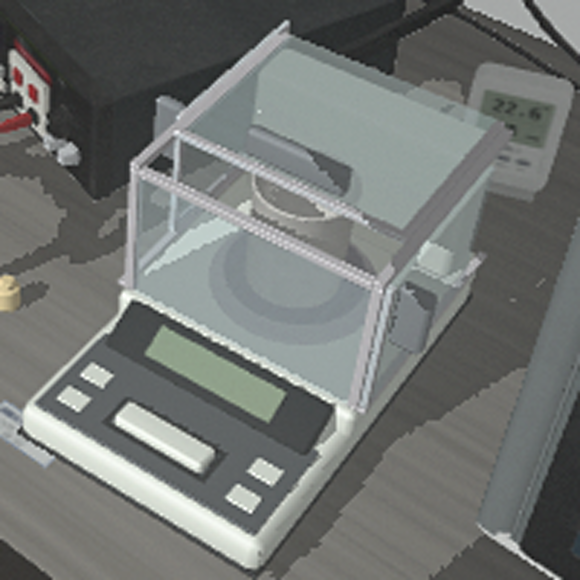

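```bash
cat > h.py <<'E'
import numpy as np
from cell import get_calibration
from scipy.optimize import least_squares
off=dict(top=(245,100),scene=(240,130)); C={n:get_calibration(n) for n in off}
def proj(n,P):
    T=np.linalg.inv(C[n]["world_from_camera"]);p=T[:3,:3]@P+T[:3,3];p=C[n]["K"]@p;return p[:2]/p[2]
def px(n,uv): return np.array(uv)/2.9+off[n]
def W(b,P): c,s=np.cos(b[2]),np.sin(b[2]);return np.array([b[0]+c*P[0]-s*P[1],b[1]+s*P[0]+c*P[1],P[2]])
E
cat > fit.py <<'E'
from h import *
t=(-128,0,51);fl=(-50,88,170);fr=(-50,-88,170)
obs=[("top",(195,484),t),("scene",(166,430),t),("top",(105,238),fl),("top",(387,295),fr),("scene",(135,165),fl),("scene",(384,286),fr),
("top",(145,470),(-128,32,51)),("top",(248,494),(-128,-32,51)),("scene",(118,410),(-128,32,51)),("scene",(213,455),(-128,-32,51)),
("top",(50,500),(-160,88,40)),("top",(320,580),(-160,-88,40)),("scene",(25,410),(-160,88,40)),("scene",(255,555),(-160,-88,40))]
f=lambda b:np.concatenate([proj(n,W(b,P))-px(n,u) for n,u,P in obs])
r=least_squares(f,[550,100,0],loss='soft_l1');b=r.x;print(b,r.fun.reshape(-1,2).round(1).tolist())
H=[("top",(107,154),0,103,162),("scene",(169,99),0,103,162),("top",(262,178),1,0,189),("scene",(301,147),1,0,189)]
for n,u,k,y,z in H:
    s=least_squares(lambda v:proj(n,W(b,(-37+v[0],y+v[1],z)))-px(n,u),[40,0]);print(n,k,s.x)
print(W(b,(-37,103,162)),W(b,(-37,0,189)),W(b,(-128,0,51)))
E
python3 fit.py
```

```text
[ 543.29599456  250.77290261 -125.59821267] [[0.7, -0.4], [-1.0, 1.4], [-2.8, -3.2], [1.8, 0.7], [-2.4, -2.6], [1.2, -0.0], [0.6, -0.3], [-0.0, 0.8], [0.7, -0.5], [-1.9, 1.9], [-2.0, -0.8], [2.0, -1.5], [-3.1, -0.5], [0.7, 0.9]]
top 0 [56.7533939   1.52924789]
scene 0 [58.22008173  4.29923215]
top 1 [38.40781759  1.83218107]
scene 1 [39.12368811  0.96156977]
[499.63431366 351.13055115 162.        ] [506.37532002 248.35137606 189.        ] [415.57041775 242.39572966  51.        ]
```

```bash
cat >> h.py <<'E'
B=np.array([543.3,250.8,0.0655])
def go(x,y,z):  # shift in tool axes (cm) to a balance-frame TCP point, and remaining turn
    from cell import observe
    from scipy.spatial.transform import Rotation as R
    s=observe();q=s['ee_rot'];M=R.from_quat(q,scalar_first=True).as_matrix()
    d=W(B,(x,y,z))-s['eef_pos']
    yaw=np.arctan2(M[1,0],M[0,0]);turn=-((np.pi+B[2]-yaw+np.pi)%(2*np.pi)-np.pi)
    l=s['eef_pos']-np.array([B[0],B[1],0]);c,n=np.cos(B[2]),np.sin(B[2])
    print("t",round(s['clock'],2),"bal pos",[round(v,1) for v in(c*l[0]+n*l[1],-n*l[0]+c*l[1],l[2])],"shift cm",(M.T@d/10).round(2),"turn",round(turn,3),"F",np.round(s['ft_force'],1),"w",s['gripper_width'])
E
python3 - <<'E'
from h import *
for a,b in [((100,195),(20,245)),((92,103),(3,165))]:
    s=least_squares(lambda P:np.r_[proj("scene",P)-px("scene",a),proj("top",P)-px("top",b)],[600,400,50]);print(s.x,s.fun)
go(55,111,230)
E
```

```text
[586.14034498 439.1876687   13.12017459] [-0.0852582   0.09864609  0.05587321 -0.11485782]
[577.73297395 442.15906703 103.11433607] [-0.28963159  0.33838731  0.19150154 -0.38772271]
t 0.2 bal pos [np.float64(-320.4), np.float64(335.8), np.float64(230.8)] shift cm [-43.38  -5.73   0.08] turn -0.408 F [-0.3 -0.6 -0.3] w 0.9979638420432352
```

Emit:
play_rows(steps=[[0,0,0,-0.136,1],[0,0,0,-0.136,1],[0,0,0,-0.136,1],[-4.2,-2.5,0,0,1],[-4.2,-2.5,0,0,1],[-4.2,-2.5,0,0,1],[-4.2,-2.5,0,0,1],[-4.2,-2.5,0,0,1],[-4.2,-2.5,0,0,1],[-4.2,-2.5,0,0,1],[-4.2,-2.5,0,0,1],[-3.9,-2.5,0,0,1],[0,0,0,0,1],[0,0,0,0,1],[0,0,0,0,1]])

```text
clock: 2.08
eef_pos: [589.6, 365.9, 231.6]
ee_rot: [0.0, -0.033, 0.999, 0.0]
ft_force: [-0.0, -0.2, 0.1]
gripper_width: 0.003
finger_force: 0.0
```

Run:
```python
from h import *
from cell import *
import cv2
go(55,111,145)
im=get_image("scene")[:,:,::-1];cv2.imwrite("pics/s1.png",cv2.resize(im[60:330,200:480],None,fx=2.2,fy=2.2,interpolation=cv2.INTER_CUBIC))
```

```text
t 2.08 bal pos [np.float64(53.8), np.float64(111.8), np.float64(231.6)] shift cm [-0.12 -0.08  8.66] turn 0.001 F [-0.  -0.2  0.1] w 0.002563793406053541
```

View pics/s1.png

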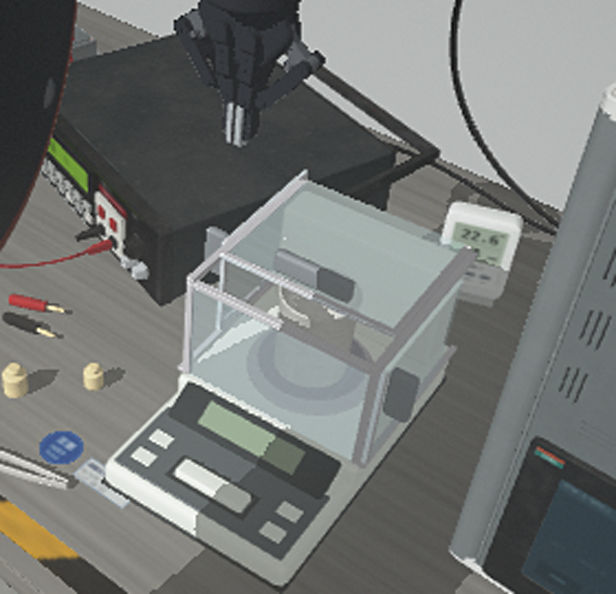

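Emit:
play_rows(steps=[[-0.1,-0.2,4.3,0,1],[0,0,4.3,0,1],[0,0,0,0,1],[0,0,0,0,1],[1,0,0,0,1],[1,0,0,0,1],[0,0,0,0,1],[0,0,0,0,1]])

```text
clock: 3.12
eef_pos: [571.8, 361.8, 145.7]
ee_rot: [0.0, -0.033, 0.999, 0.0]
ft_force: [-0.1, 0.2, -0.2]
gripper_width: 0.004
finger_force: 0.0
```

Run:
```python
from h import *
from cell import *
import cv2
go(-20,110,145)
im=get_image("scene")[:,:,::-1];cv2.imwrite("pics/s2.png",cv2.resize(im[60:330,200:480],None,fx=2.2,fy=2.2,interpolation=cv2.INTER_CUBIC))
```

```text
t 3.12 bal pos [np.float64(35.7), np.float64(108.9), np.float64(145.7)] shift cm [5.57 0.1  0.07] turn -0.0 F [-0.1  0.2 -0.2] w 0.0038821734191719966
```

View pics/s2.png

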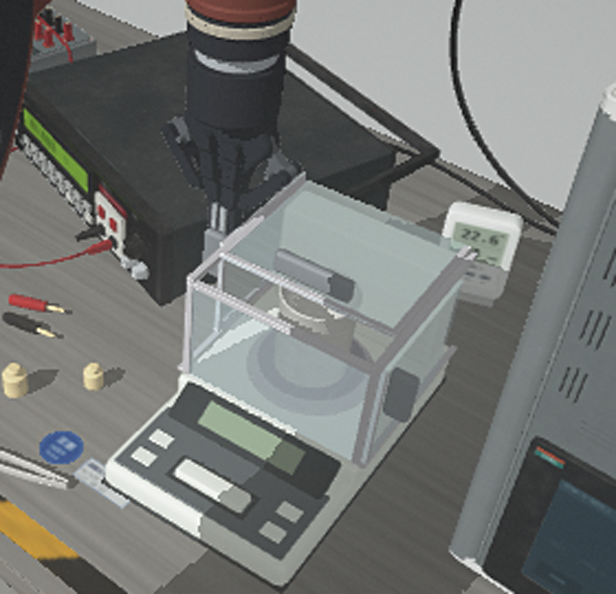

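Emit:
play_rows(steps=[[0.5,0,0,0,1],[0.5,0,0,0,1],[0.6,0,0,0,1],[0.6,0,0,0,1],[0.6,0,0,0,1],[0.6,0,0,0,1],[0.6,0,0,0,1],[0.5,0,0,0,1],[0.3,0,0,0,1],[0,0,0,0,1],[0,0,0,0,1]])

```text
clock: 4.55
eef_pos: [523.8, 358.8, 145.3]
ee_rot: [-0.0, -0.033, 0.999, 0.0]
ft_force: [0.5, 0.0, 0.1]
gripper_width: 0.002
finger_force: 0.0
```

```bash
python3 -c "
from h import *
go(-21,109,145)"
```

```text
t 4.55 bal pos [np.float64(-12.4), np.float64(109.1), np.float64(145.3)] shift cm [ 0.86 -0.01  0.03] turn -0.0 F [0.5 0.  0.1] w 0.0023145370676666737
```

Emit:
play_rows(steps=[[0.2,0,0,0,1],[0.2,0,0,0,1],[0.1,0,0,0,1],[0,0,0,0,1]])

```text
clock: 5.05
eef_pos: [518.7, 358.3, 145.3]
ee_rot: [-0.0, -0.033, 0.999, 0.0]
ft_force: [-0.5, -0.3, -0.3]
gripper_width: 0.001
finger_force: 0.1
```

Emit:
play_rows(steps=[[0.1,0,0,0,1],[0.1,0,0,0,1],[0.1,0,0,0,1],[0,0,0,0,1]])

```text
clock: 5.55
eef_pos: [515.9, 358.1, 145.4]
ee_rot: [0.0, -0.033, 0.999, 0.0]
ft_force: [2.5, 0.5, -1.2]
gripper_width: 0.002
finger_force: 0.9
```

Emit:
play_rows(steps=[[0.1,0,0,0,1],[0.1,0,0,0,1],[0,0,0,0,1]])

```text
clock: 5.92
eef_pos: [515.7, 358.1, 145.5]
ee_rot: [0.002, -0.032, 0.999, 0.0]
ft_force: [11.1, 1.5, -6.9]
gripper_width: 0.001
finger_force: 5.6
```

Side door meets its stop where predicted. Now the top door.

Emit:
play_rows(steps=[[-1.5,0,0,0,1],[-1.5,0,0,0,1],[0,0,-4,0,1],[0,0,-4,0,1],[-1.5,-3.6,0,0,1],[-1.5,-3.6,0,0,1],[0,-3.6,0,0,1],[0,0,0,0,1],[0,0,0,0,1],[0,0,0,0,1]])

```text
clock: 7.18
eef_pos: [580.4, 255.1, 225.3]
ee_rot: [-0.0, -0.033, 0.999, 0.0]
ft_force: [-0.5, -1.0, -0.1]
gripper_width: -0.003
finger_force: 0.0
```

Run:
```python
from h import *
from cell import *
import cv2
go(38,1,178)
im=get_image("scene")[:,:,::-1];cv2.imwrite("pics/s3.png",cv2.resize(im[60:330,200:480],None,fx=2.2,fy=2.2,interpolation=cv2.INTER_CUBIC))
```

```text
t 7.17 bal pos [np.float64(37.3), np.float64(1.9), np.float64(225.3)] shift cm [-0.07 -0.09  4.73] turn 0.001 F [-0.5 -1.  -0.1] w -0.00296826126350735
```

View pics/s3.png

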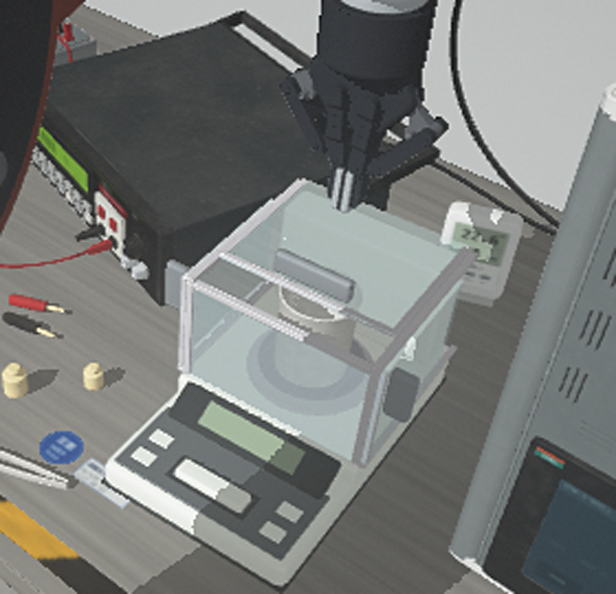

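The side door handle is now at the front corner (175,285), and the fingers are behind the top handle.

Emit:
play_rows(steps=[[0,0,2.4,0,1],[0,0,2.3,0,1],[0,0,0,0,1],[0,0,0,0,1]])

```text
clock: 7.72
eef_pos: [580.9, 254.6, 179.4]
ee_rot: [0.0, -0.033, 0.999, 0.0]
ft_force: [-0.7, 0.3, 0.7]
gripper_width: -0.004
finger_force: 0.0
```

Emit:
play_rows(steps=[[0.7,0,0,0,1],[0.7,0,0,0,1],[0.6,0,0,0,1],[0.6,0,0,0,1],[0.6,0,0,0,1],[0.6,0,0,0,1],[0.6,0,0,0,1],[0.4,0,0,0,1],[0.3,0,0,0,1],[0.2,0,0,0,1],[0,0,0,0,1],[0,0,0,0,1]])

```text
clock: 9.22
eef_pos: [527.7, 250.8, 178.1]
ee_rot: [-0.0, -0.033, 0.999, 0.0]
ft_force: [-0.4, 1.1, 0.5]
gripper_width: -0.003
finger_force: 0.0
```

Emit:
play_rows(steps=[[0.1,0,0,0,1],[0.1,0,0,0,1],[0.1,0,0,0,1],[0,0,0,0,1]])

```text
clock: 9.72
eef_pos: [524.7, 250.5, 178.3]
ee_rot: [-0.0, -0.033, 0.999, 0.0]
ft_force: [0.8, 0.1, -0.2]
gripper_width: -0.0
finger_force: 0.2
```

```bash
python3 -c "
from h import *
go(-21,1,178)"
```

```text
t 9.72 bal pos [np.float64(-18.6), np.float64(0.9), np.float64(178.3)] shift cm [0.24 0.01 0.03] turn -0.0 F [ 0.8  0.1 -0.2] w -2.6988971540719358e-05
```

Emit:
play_rows(steps=[[0.1,0,0,0,1],[0.1,0,0,0,1],[0,0,0,0,1]])

```text
clock: 10.1
eef_pos: [524.0, 250.5, 178.4]
ee_rot: [0.001, -0.032, 0.999, 0.0]
ft_force: [7.6, 0.7, -3.7]
gripper_width: -0.002
finger_force: 3.7
```

Emit:
play_rows(steps=[[0.1,0,0,0,1],[0.1,0,0,0,1],[0,0,0,0,1]])

```text
clock: 10.48
eef_pos: [523.8, 250.4, 178.5]
ee_rot: [0.003, -0.032, 0.999, 0.0]
ft_force: [16.4, 2.7, -9.4]
gripper_width: -0.003
finger_force: 8.5
```

Emit:
play_rows(steps=[[-1.5,0,0,0,1],[0,0,-2.5,0,1],[0,0,-2.5,0,1],[4,0,0,0,1],[4,0,0,0,1],[4.1,0,0,0,1],[0,0,0,0,1],[0,0,4.0,0,1],[0,0,4.0,0,1],[0,0,4.0,0,1],[0,0,3.0,0,1],[0,0,0,0,1],[0,0,0,0,1],[0,0,0,0,1]])

```text
clock: 12.22
eef_pos: [416.3, 243.6, 80.0]
ee_rot: [0.001, -0.033, 0.999, 0.0]
ft_force: [-0.1, -0.8, 1.2]
gripper_width: -0.001
finger_force: 0.0
```

Run:
```python
from h import *
from cell import *
import cv2
go(-128,0,47)
im=get_image("scene")[:,:,::-1];cv2.imwrite("pics/s4.png",cv2.resize(im[100:330,220:460],None,fx=2.5,fy=2.5,interpolation=cv2.INTER_CUBIC))
```

```text
t 12.22 bal pos [np.float64(-127.2), np.float64(1.1), np.float64(80.0)] shift cm [ 0.09 -0.11  3.3 ] turn -0.0 F [-0.1 -0.8  1.2] w -0.0012158070519621407
```

View pics/s4.png

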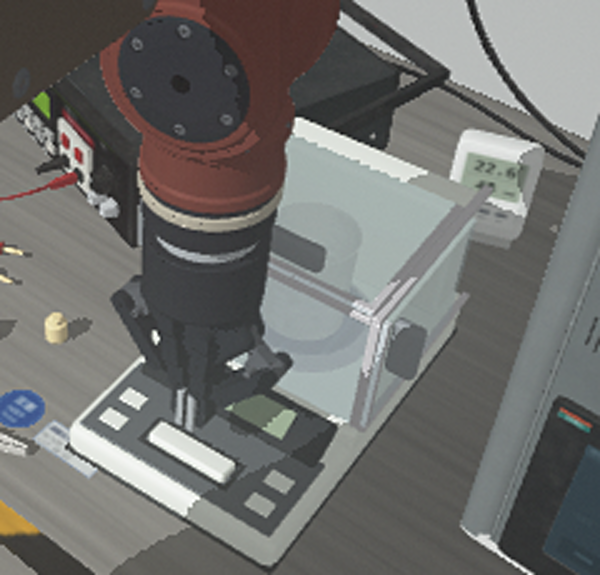

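Emit:
play_rows(steps=[[0,0,1.4,0,1],[0,0,1.2,0,1],[0,0,0,0,1],[0,0,0,0,1]])

```text
clock: 12.78
eef_pos: [414.9, 243.3, 52.2]
ee_rot: [-0.0, -0.033, 0.999, -0.0]
ft_force: [0.9, -0.9, -0.3]
gripper_width: -0.001
finger_force: 0.0
```

Emit:
play_rows(steps=[[0,0,0.2,0,1],[0,0,0.2,0,1],[0,0,0.2,0,1],[0,0,0,0,1]])

```text
clock: 13.28
eef_pos: [415.3, 243.5, 46.9]
ee_rot: [0.0, -0.033, 0.999, 0.0]
ft_force: [-2.1, -0.6, 5.9]
gripper_width: -0.001
finger_force: 3.0
```

Emit:
play_rows(steps=[[0,0,0.1,0,1],[0,0,0.1,0,1],[0,0,0,0,1]])

```text
clock: 13.65
eef_pos: [415.3, 243.5, 46.1]
ee_rot: [0.0, -0.033, 0.999, 0.0]
ft_force: [-8.7, -3.9, 20.6]
gripper_width: -0.001
finger_force: 10.1
```

Key bottomed (20 N, hard stop). Release and check.

Emit:
play_rows(steps=[[0,0,-0.5,0,1],[0,0,-1,0,1],[0,0,-4,0,1],[0,0,-4,0,1],[0,0,-4,0,1],[0,0,-4,0,1],[0,4,-2,0,1],[0,5,0,0,1],[0,5,0,0,1],[0,5,0,0,1],[0,5,0,0,1],[0,0,0,0,1],[0,0,0,0,1],[0,0,0,0,1],[0,0,0,0,1]])

```text
clock: 15.52
eef_pos: [399.9, 482.1, 239.9]
ee_rot: [0.0, -0.032, 0.999, 0.0]
ft_force: [0.2, 0.7, 0.4]
gripper_width: 0.001
finger_force: 0.0
```

Run:
```python
from cell import *
import cv2
im=get_image("scene")[:,:,::-1];cv2.imwrite("pics/s5.png",cv2.resize(im[100:330,170:450],None,fx=2.5,fy=2.5,interpolation=cv2.INTER_CUBIC))
```

```text
(no output)
```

View pics/s5.png

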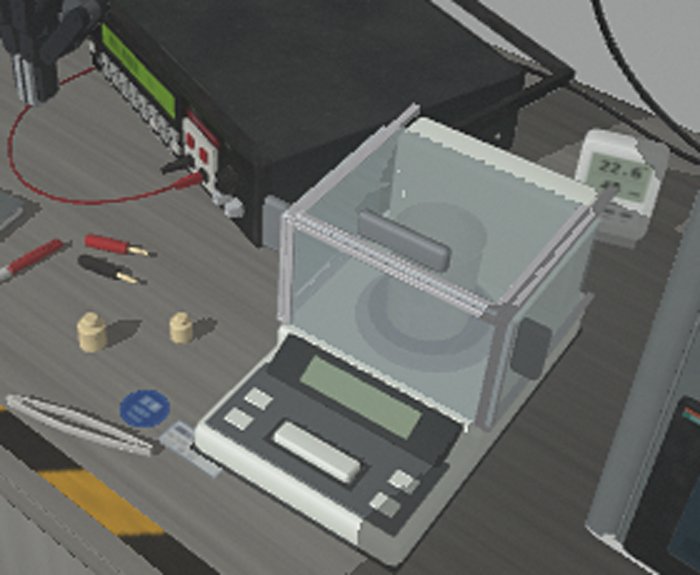

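Both doors are shut: the top handle is at (405,240) with its pane edge against the front frame, and the side handle is at (275,222). The tare bar is up at (317,450), and the weights and tweezers are where they were.

```bash
python3 -c "
from cell import *
print(finish_job())"
```

```text
the job is handed in; nothing more can be done
None
```

The job is handed in: the side and top doors are pushed shut against their stops, then the tare bar was pressed right down and let up, all in about 16 s, with the cup, weights and tweezers untouched.

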